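Drive the stuck cross pin out of a shelving carriage wheel hub

ROBOT

A 6-joint arm with a two-finger parallel gripper is mounted at the origin on the work surface. World frame = base frame: x ahead of the robot, y to its left, z up, the work surface at z = 0. Lengths are in m, angles in rad, forces in N, time in s.
With the tool pointing down it reaches from about 0.15 to 0.775 m from the base axis. Payload 6.1 kg.
Tool frame: the origin (TCP) lies on the centre line of the jaws, within the pads' length; the fingertips stand 14 mm ahead of it and the grasp point (between the pads) lies 5 mm behind it (tcp_to_tips is the distance from the TCP to the fingertips, in m); z points along the fingers, y is the line along which they close (so a half turn about z gives the same grasp; the last joint's range is limited). The gripper opens to 85 mm and grips with 20 to 120 N. Pads are 22 mm wide; open, the fingers measure 114 mm over their backs; the gripper's body (76 mm by 85 mm) begins 54 mm behind the grasp point. The pads swing forward as they close: fully open they stand 13 mm farther back than shut.
Start: joints at [1.142, 0.126, -0.04, 1.405, 0, 1.571], TCP at [0.218, 0.477, 0.245] pointing down, gripper open.
Joint ranges: [-2.72, 2.72], [-0.95, 1.95], [-1.27, 1.35], [-1.78, 2.02], [-1.46, 1.47], [-3.14, 3.14]. Speed limits (rad/s): [2.39, 2.39, 3.01, 3.14, 3.14, 3.14].

INTERFACE

Orientations are given as a unit quaternion [w, x, y, z].
In Python, from rig import * gives the robot as it stands.
- The arm moves only by the shell command python3 -m handwheel 'ROWS'. ROWS is a JSON object of lists of equal length, an entry for each row: "claw": the gripper's target within -1 to 1 (fully open at 1, half-way at 0, shut at -1); "slide": the shift along the world's x, y, z in m, a list of three; "spin": the turn about the world's z in rad. A call has 1 to 20 rows; each row shifts and turns the commanded pose from where the row before left it; what a row does not reach is not made up. A row lasts 1/10 s, in which the tool goes at most 50 mm and 8.59 degrees, less where a joint would pass 70% of its speed; a pose out of reach is approached as far as the arm can. A call is refused whole if a number of a shift passes 0.05 or a number of a turn 0.15, either way. A call with a gripper value outside its range is refused whole. The fingers move at their own pace and stop on an object; the grip force is fixed at half the most. Time passes only in rows, so rows that do not move let the fingers close. It gives the time, the measured TCP pose, the force, the opening and the grip force at its end, in the units of the state.
- read_state(): the state, without advancing time (a new reading comes with each control period).
- read_camera(name): name is "scene" or "top" or "wrist"; returns a dict with "image" (384x512x3 uint8, red, green, blue), "vfov" (degrees; the focal length in pixels is half the picture's height over the tangent of half this angle, whatever the lens; pixels are square), "cx", "cy" (the principal point, pixels), "cam_to_world" (4x4, takes a point from camera to world coordinates). Camera axes: x right, y down, z forward; pixel columns grow to the right and rows downward; lengths in m; the calibration is good to about 2 mm. A picture is of the moment at which its call begins. There is no depth.
- sign_off(): hands the job in; it is judged then, once.
Trained networks look in a picture, given as the dict that the camera call returned (one of the last four; its "shot" number tells which), for a name from the list of things; names that differ only in an ending like _2 or _b are one class to them, and where a whole thing is asked for, a point or a joint stands for the part that bears it (a point fixed in the world has none). Each returns a list of dicts, best first, with "p" (0 to 1); they miss things now and then, are a little off and sometimes report something else, mostly with a low value. They report only what shows in the picture. A call takes as long as a camera call. They do not tell look-alikes from the thing itself.
- look_for(picture, label): "position" ([x, y, z] in m, in world coordinates, good to about 4 mm: the middle of the surface that is visible of it).
- tip_of(picture, label): "position" ([x, y, z] in m, in world coordinates, good to about 4 mm: a listed point, or the origin of a listed thing).
The state is a dict: "t": time; "qpos": joint angles; "joint_velocities": joint speeds; "joint_torque": joint torques, N m; "position": TCP position; "ee_rot": TCP orientation; "force": force on the tool from outside, world axes, zero at the start; "moment": the same for the moment, N m; "gripper_width": finger opening in m; "finger_force": force on a finger pad.
Only numpy, scipy, OpenCV 4.12 (cv2) and the standard library are available. Lean on these libraries where they do the work, as an engineer would, in place of code of your own. Each camera call takes 0.05 s, during which the arm holds its last target. There are 200 camera calls.

TASK

Take the slim drift punch (the one with the thinner handle) from the wooden stand, find the hole in the top of the wheel's hub with its tip, and press the stuck pin straight down until its head rests on the bottom of the cradle. Press steadily without hammering or forcing anything, stop once the pin is down, and stand the punch back in the hole it came from, leaving everything else on the bench where it is.

Things in the scene. Friction and masses are not known exactly. Their poses are not given: they have to be found in the camera images.
- cradle: Grey steel cradle fixed to the bench; base plate 130 (x) x 170 (y) x 8 mm, origin under its centre, z up, y along the wheel's axle. Two bearing blocks 46 x 16 mm stand at y = -66 and +66 mm, tops at z = 94 mm. Their rubber mounts let the axle, hub and pin sink about 1 mm per 6 N of downward push, and come back up.
- axle_mid (a point): Point fixed to the cradle at x = 0, y = 0, z = 80 mm, on the axis of the axle (20 mm thick, along y). The axle carries a square steel hub, 36 mm (x) by 80 mm (y), z = 60 to 100 mm, with a flat top, and at its +y end, outside the block, a 96 mm wheel (y = 90 to 114 mm when the hub is central). Rubbing lightly does not slide them.
- boss_mid (a point): Point fixed to the cradle at x = 0, y = 0, z = 100 mm, level with the hub's flat top. The hub has one upright through hole, 12 mm wide, edge barely broken, central in the hub. The axle was laid in by hand: hub, hole, pin and wheel lie up to 16 mm either way along the cradle's y from this point (x exactly 0). No reading tells how far: look, or feel along the top.
- cross_pin (a joint): How far the stuck steel pin (11 mm thick) is driven down, m. It starts between 0 and 0.010. At 0 its flat top is 6 mm below the hub's top; at 0.042, a solid stop, 48 mm below: out of the hub, its 16 mm head on the cradle's plate. To move it takes about 9 N plus 2.5 N per 10 mm/s. It stays where it is left.
- punch: Loose slim drift punch, 0.2 kg, upright in one hole of the stand. Round blade 8 mm thick, 70 mm long, pointing down; above it a round guard 40 mm wide, 6 mm thick, resting on the stand; then a square handle 18 x 18 mm from 6 to 64 mm above the origin. Origin: centre of the guard's underside; z up the handle, x and y square to its flats. Grip it just above the guard.
- punch_tip (a point): Centre of the slim punch's flat blade tip, 70 mm below the origin of the punch.
- fat_punch: Loose fat punch in the other hole of the stand, not to be used: shaped like the slim one, but its handle is 28 x 28 mm, its guard 52 mm wide, and its 15 mm blade does not fit the hub. Origin: centre of its guard's underside.
- stand: Fixed wooden block, 60 mm (x) by 150 mm (y) by 85 mm high, with two upright round holes of 18 mm diameter right through, at y = -45 and +45 mm. Origin: centre of its underside.
- hole_a (a point): Centre of the mouth of the stand's hole at its y = -45 mm, on its top face.
- hole_b (a point): Centre of the mouth of the stand's hole at its y = +45 mm, on its top face.
- crank: Loose bystander: black three-spoke aisle crank lying flat, about 190 mm across and 36 mm high. Origin: under its centre.
- book: Loose bystander: green hardback book lying flat, 110 x 160 x 28 mm. Origin: under its centre.
- bookend: Loose bystander: white steel L-shaped bookend, foot 100 x 120 mm, upright plate 133 mm high at its +x edge. Origin: under the centre of the foot.
Not all that is in view belongs to the job. Of the things that look like the stand, take the one that is nearest to the robot's base at the start. Leave any turquoise or yellow look-alike of the punch alone.

How it is judged:
On the way, in this order (a step that is already met when the one before it is completed fails the run):
1. the slim punch has been lifted out of the stand (z of punch_tip in the frame of stand above 0.09 m), for 0.1 s.
2. the pin is driven right down by the slim punch: within 3 mm of its stop, the punch's tip inside the hub (value of joint cross_pin above 0.039 m and z of punch_tip in the frame of cradle below 0.065 m and horizontal distance between punch_tip and boss_mid below 0.025 m), for 0.1 s.
At the end, for the whole second after the job is handed in: The pin is within 3 mm of its stop (driven 39 mm or more), and the slim punch stands at rest in the stand's hole it came from, its guard on the block (within 5 mm), upright within 0.1 rad, its axis within 9 mm of the hole's (value of joint cross_pin above 0.039 m and ((horizontal distance between punch and hole_a below 0.009 m and distance of punch from where it was at the start of the episode below 0.02 m) or (horizontal distance between punch and hole_b below 0.009 m and distance of punch from where it was at the start of the episode below 0.02 m)) and z of punch in the frame of stand below 0.09 m and angle between punch's own z axis and vertical below 0.1 rad and linear speed of punch below 0.02 m/s); the robot touches nothing.
It fails at once if the punch presses on the hub, the pin or any part of the cradle with more than 30 N (contact force between punch and cradle above 30 N).
It fails at once if the gripper or arm pushes on the cradle, the hub or the wheel with more than 5 N (contact force between any of the arm, the fingers and cradle above 5 N).
It fails at once if the fat punch, the crank, the book or the bookend is shifted by more than 15 mm (distance of any of fat_punch, crank, book, bookend from where it was at the start of the episode above 0.015 m).
It also fails if it takes over 72 s, if anything falls off the work surface, if the arm or the gripper's body presses on something with over 40 N, if the wrist force passes 120 N, or if a joint passes its speed limit or range.

## Working session

There is one attempt and no reset: what is moved stays moved. The work goes in short steps, Python scripts to look and compute and a shell command to move; the robot and the scene stay as the last step left them, time stands still between calls to the robot, and variables do not carry over. Pictures are saved under pics/ and viewed, at most 10 in all, crops included, and the job is handed in when it is done.

```bash
ls; mkdir -p pics
cat > h.py <<'E'
from rig import *
import numpy as np, cv2
def save(p,n,box=None,s=1):
    im=p["image"][:,:,::-1]
    if box: im=im[box[1]:box[3],box[0]:box[2]]
    cv2.imwrite("pics/"+n,cv2.resize(im,None,fx=s,fy=s,interpolation=cv2.INTER_CUBIC))
def K(p):
    f=p["image"].shape[0]/2/np.tan(np.radians(p["vfov"])/2); return f,p["cx"],p["cy"]
def pix(p,X):
    T=np.linalg.inv(p["cam_to_world"]); c=T[:3,:3]@np.array(X)+T[:3,3]; f,cx,cy=K(p)
    return np.round([f*c[0]/c[2]+cx,f*c[1]/c[2]+cy],1)
def onz(p,u,v,z):
    f,cx,cy=K(p); T=np.array(p["cam_to_world"]); d=T[:3,:3]@np.array([(u-cx)/f,(v-cy)/f,1]); o=T[:3,3]
    return np.round(o+d*(z-o[2])/d[2],4)
E
python3 - <<'E'
from h import *
ps={n:read_camera(n) for n in ("scene","top")}
cv2.imwrite("pics/a.png",np.vstack([ps["scene"]["image"],ps["top"]["image"]])[:,:,::-1][:, :]) 
save(ps["scene"],"scene.png",s=1.5); save(ps["top"],"top.png",s=1.5)
for n,p in ps.items():
  print(n,p["vfov"],np.round(p["cam_to_world"],3).tolist())
  for l in ("punch","fat_punch","stand","hole_a","hole_b","cradle","boss_mid"):
    for r in tip_of(p,l)[:3]: print(n,l,round(r["p"],2),np.round(r["position"],3),pix(p,r["position"]))
print(read_state()["t"],read_state()["ee_rot"])
E
```

```text
pics
scene 56.74692755878962 [[-0.265, 0.803, -0.534, 1.209], [0.964, 0.229, -0.134, 0.201], [0.015, -0.551, -0.835, 0.937], [0.0, 0.0, 0.0, 1.0]]
scene punch 0.73 [0.612 0.104 0.076] [273.8 182.9]
scene punch 0.7 [0.511 0.149 0.086] [296.1 158.5]
scene punch 0.45 [0.508 0.056 0.067] [266.8 155. ]
scene fat_punch 0.75 [0.49  0.235 0.083] [325. 160.]
scene stand 0.95 [0.499 0.189 0.004] [306.3 174.3]
scene stand 0.77 [0.659 0.506 0.002] [402.9 241.6]
scene stand 0.63 [ 0.502  0.395 -0.   ] [369.5 190. ]
scene hole_a 0.96 [0.486 0.238 0.086] [326.3 158.6]
scene hole_a 0.93 [0.648 0.546 0.084] [429.1 228.7]
scene hole_a 0.86 [0.67  0.464 0.081] [397.3 228.8]
scene hole_b 0.96 [0.486 0.238 0.086] [326.3 158.6]
scene hole_b 0.93 [0.648 0.546 0.084] [429.1 228.7]
scene hole_b 0.86 [0.67  0.464 0.081] [397.3 228.8]
scene cradle 0.65 [ 0.582 -0.124 -0.002] [207.2 173.8]
scene boss_mid 0.84 [ 0.588 -0.122  0.101] [203.8 155. ]
scene boss_mid 0.44 [ 0.77   0.011 -0.001] [228.7 233.4]
top 45.693515104158934 [[0.028, -0.994, 0.103, 0.498], [-1.0, -0.028, 0.001, 0.033], [0.002, -0.103, -0.995, 1.
[... 161 characters left out ...]
[254.1 240.3]
top fat_punch 0.62 [0.49  0.234 0.084] [202.7 243.2]
top stand 0.92 [ 0.496  0.197 -0.   ] [215.9 242. ]
top stand 0.89 [ 0.494  0.389 -0.001] [163.2 240.9]
top stand 0.57 [ 0.664  0.504 -0.001] [134.2 193.6]
top hole_a 0.89 [0.672 0.461 0.083] [140.  189.1]
top hole_a 0.84 [0.523 0.353 0.086] [168.6 232.6]
top hole_a 0.82 [0.648 0.55  0.083] [114.  195.3]
top hole_b 0.89 [0.672 0.461 0.083] [140.  189.1]
top hole_b 0.84 [0.523 0.353 0.086] [168.6 232.6]
top hole_b 0.82 [0.648 0.55  0.083] [114.  195.3]
top cradle 0.69 [ 0.581 -0.123 -0.003] [304.4 221.1]
top boss_mid 0.74 [ 0.582 -0.12   0.098] [306.3 219.3]
0.8 [-1.63181068e-05  2.12766117e-01  9.77103157e-01  2.51839087e-05]
```

View pictures.

View pics/scene.png

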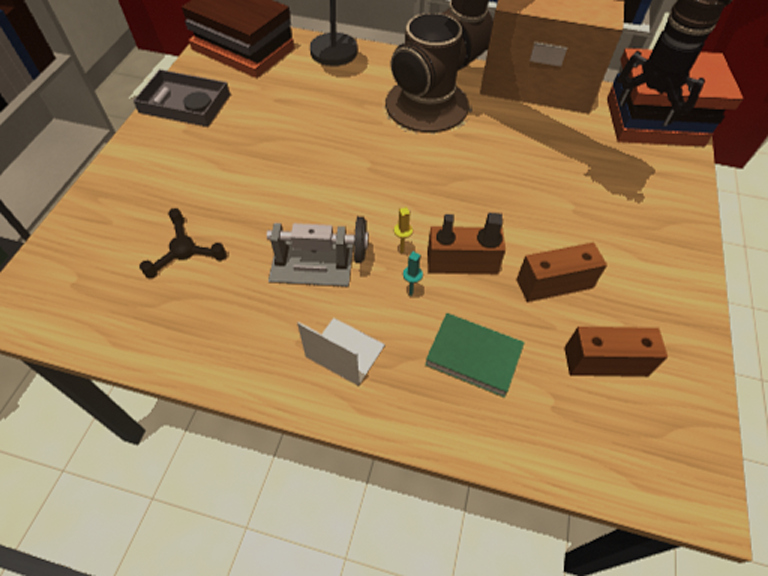

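Run:
```python
import cv2
im=cv2.imread("pics/top.png")
cv2.imwrite("pics/topc.png",cv2.resize(im[240:420,150:560],None,fx=1.9,fy=1.9,interpolation=cv2.INTER_CUBIC))
```

```text
(no output)
```

View pics/topc.png

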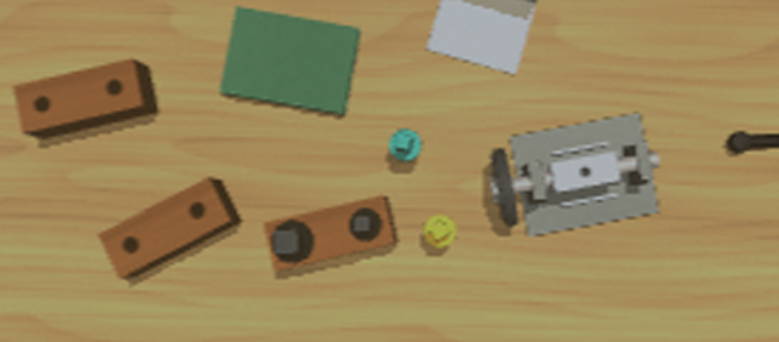

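Stand-like blocks (scene.png): left (466,245, holding both punches), (561,270), (616,350). The left one, at 0.53 m, is nearest the base (the others are at 0.63 and 0.83 m). Its thin black handle at (448,228) is the slim punch; the one at (490,230) is fat; yellow (403,225) and turquoise (414,270) are look-alikes. In the enlarged top crop, slim sits at (365,224) and fat at (291,241). The hub hole shows at (585,171), on the white hub. I'll move above the slim punch.

```bash
python3 -m handwheel '{"claw":[1,1,1,1,1,1,1,1,1,1,1],"slide":[[0.0325,-0.0365,0],[0.0325,-0.0365,0],[0.0325,-0.0365,0],[0.0325,-0.0365,0],[0.0325,-0.0365,0],[0.0325,-0.0365,0],[0.0325,-0.0365,0],[0.0325,-0.0365,0],[0.0325,-0.0365,0],[0,0,0],[0,0,0]],"spin":[-0.149,-0.149,-0.149,-0.149,-0.149,-0.149,0,0,0,0,0]}'
python3 - <<'E'
from h import *
p=read_camera("wrist"); save(p,"w1.png",s=1.5)
s=read_state(); print(s["position"],s["ee_rot"],s["force"],np.round(p["cam_to_world"],3).tolist(),p["vfov"])
for l in ("punch","fat_punch","stand"):
    for r in tip_of(p,l)[:3]: print(l,round(r["p"],2),np.round(r["position"],4),pix(p,r["position"]))
E
```

```text
t: 1.9
position: [0.5112, 0.1479, 0.2449]
ee_rot: [-0.0, 0.615, 0.788, -0.0]
force: [0.4, 0.8, 0.4]
gripper_width: 0.0855
finger_force: 0.0
[0.51061963 0.14882089 0.24513962] [-3.48622479e-04  6.14555947e-01  7.88873152e-01 -1.27146455e-04] [-0.43810464  0.3775218  -0.16967337] [[0.97, 0.234, 0.064, 0.495], [0.243, -0.933, -0.265, 0.215], [-0.002, 0.273, -0.962, 0.374], [0.0, 0.0, 0.0, 1.0]] 66.32012117597377
punch 0.71 [0.5068 0.0596 0.0652] [234.9 245.9]
punch 0.68 [0.5108 0.1456 0.0832] [256.2 180.2]
punch 0.67 [0.6085 0.1041 0.076 ] [333.2 235.1]
fat_punch 0.67 [0.4849 0.2361 0.0888] [252.7  81.6]
```

View pics/w1.png

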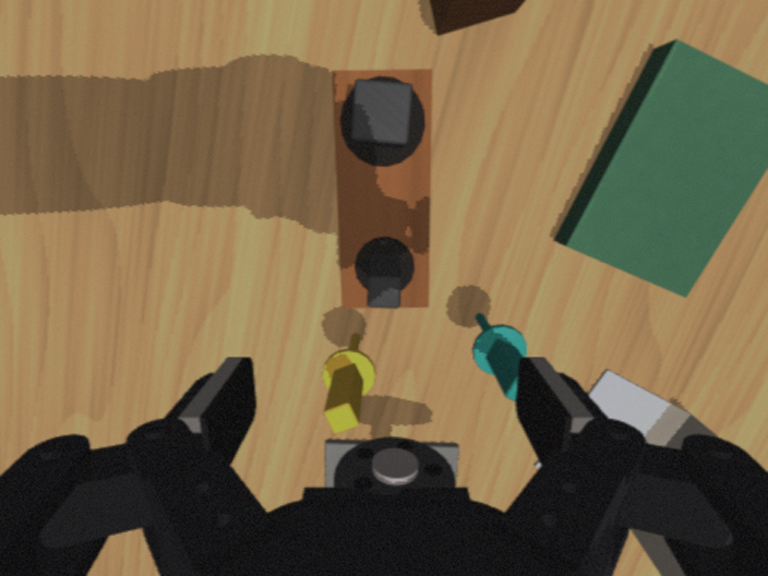

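Run:
```python
from h import *
p=read_camera("wrist")
print(onz(p,384.5/1.5,266/1.5,.09), onz(p,384/1.5,292/1.5,.149), onz(p,382.5/1.5,121.5/1.5,.091))
s=read_state();print(s["position"])
q=p["image"][150:212,225:290].mean(2).astype(int)
for r in q[::3]: print(*r[::3])
for l in ("punch",):
  for n in ("top","scene","wrist"):
    for r in tip_of(read_camera(n),l)[:3]: print(l,round(r["p"],2),np.round(r["position"],4))
```

```text
[0.5088 0.1521 0.09  ] [0.5088 0.1517 0.149 ] [0.4854 0.239  0.091 ]
[0.51006781 0.15005667 0.2455283 ]
103 66 66 65 66 65 65 65 65 63 65 62 66 64 61 66 64 59 60 63 63 133
103 65 63 65 64 65 64 67 66 65 64 61 65 65 66 84 92 59 62 61 62 133
104 64 64 63 61 63 66 62 64 65 67 63 65 68 62 65 76 60 60 58 65 133
118 62 63 63 65 63 67 63 65 64 81 62 64 66 63 64 60 57 60 62 63 135
106 64 65 63 63 61 65 60 30 24 27 28 27 30 59 62 59 58 61 63 64 134
116 64 63 66 64 65 48 27 30 26 29 23 33 28 25 50 78 59 59 57 81 136
116 65 66 65 63 56 31 26 26 26 20 21 23 33 36 37 76 73 65 87 93 135
130 64 61 65 63 21 27 26 29 28 29 26 29 31 30 36 36 87 91 90 94 136
116 63 62 64 57 26 24 29 31 27 28 25 34 24 35 38 31 73 90 95 94 136
118 64 80 95 67 30 22 23 30 33 29 30 27 32 35 34 36 63 93 93 96 134
138 96 96 95 61 30 28 27 28 28 29 30 32 31 35 34 34 54 92 94 95 135
138 102 95 94 70 34 27 28 31 28 27 35 32 28 31 34 36 64 92 93 95 134
138 100 96 95 75 33 35 29 33 31 30 32 30 30 26 39 38 80 93 94 95 135
140 104 93 96 95 54 39 34 49 50 48 47 47 46 41 39 44 86 92 93 93 139
137 105 96 96 95 94 38 38 46 49 50 75 60 55 44 37 90 89 90 93 98 139
137 103 96 96 95 94 92 44 48 47 54 76 76 76 57 90 91 88 93 93 98 138
138 110 96 94 96 96 97 59 53 69 76 76 73 74 61 94 91 89 92 94 97 140
138 111 96 96 96 96 92 51 76 76 71 72 72 71 65 93 90 88 94 96 97 140
138 114 96 96 95 95 96 63 73 74 74 69 71 71 72 91 91 91 94 95 104 138
101 94 95 92 103 116 111 99 85 84 81 68 67 67 105 114 112 120 121 122 129 138
99 94 92 93 97 102 121 121 131 132 128 129 122 137 131 135 136 136 133 136 139 138
punch 0.66 [0.6088 0.1029 0.0746]
punch 0.42 [0.5066 0.0582 0.071 ]
punch 0.75 [0.6147 0.1048 0.0746]
punch 0.71 [ 0.5814 -0.1244 -0.0056]
punch 0.64 [0.512  0.151  0.0831]
punch 0.83 [0.5033 0.0598 0.0662]
punch 0.78 [0.6065 0.1015 0.0705]
punch 0.64 [0.5093 0.1455 0.0836]
```

```bash
python3 -m handwheel '{"claw":[1,1,1,1,1,-1,-1,-1,-1,-1,-1,-1,-1],"slide":[[-0.001,0.002,-0.02],[0,0,-0.04],[0,0,-0.04],[0,0,-0.035],[0,0,0],[0,0,0],[0,0,0],[0,0,0],[0,0,0],[0,0,0],[0,0,0],[0,0,0],[0,0,0]],"spin":[0,0,0,0,0,0,0,0,0,0,0,0,0]}'
```

```text
t: 3.75
position: [0.5105, 0.1511, 0.1116]
ee_rot: [0.001, 0.614, 0.789, 0.001]
force: [-0.7, -0.3, 6.7]
gripper_width: 0.0171
finger_force: 59.4
```

```bash
python3 -m handwheel '{"claw":[-1,-1,-1,-1,-1,-1,-1],"slide":[[0,0,0.01],[0,0,0.02],[0,0,0.03],[0,0,0.03],[0,0,0.03],[0,0,0.02],[0,0,0]],"spin":[0,0,0,0,0,0,0]}'
python3 - <<'E'
from h import *
p=read_camera("wrist"); save(p,"w2.png",s=1.5)
s=read_state(); print(s["position"],s["force"],s["gripper_width"])
for n in ("wrist","scene","top"):
  p=read_camera(n)
  for l in ("punch","punch_tip","boss_mid","cradle"):
    for r in tip_of(p,l)[:3]: print(n,l,round(r["p"],2),np.round(r["position"],4),pix(p,r["position"]))
  for l in ("boss_mid","axle_mid"):
    for r in look_for(p,l)[:2]: print(n,"look",l,round(r["p"],2),np.round(r["position"],4),pix(p,r["position"]))
  if n!="wrist": save(p,n+"2.png")
E
```

```text
t: 4.45
position: [0.5108, 0.1513, 0.2536]
ee_rot: [0.001, 0.614, 0.789, 0.002]
force: [0.6, -1.1, -1.3]
gripper_width: 0.0173
finger_force: 58.9
[0.51030458 0.1510928  0.25141038] [-0.13737845  0.12041098 -3.39621437] 0.017541139432894207
wrist punch 0.85 [0.5124 0.145  0.2226] [257.7 241.4]
wrist punch 0.66 [0.6073 0.1036 0.0714] [328.8 233.9]
wrist punch_tip 0.89 [0.5129 0.1503 0.1512] [259.6 197.3]
wrist punch_tip 0.81 [0.6082 0.1095 0.0011] [318.6 208.9]
wrist boss_mid 0.33 [ 0.5805 -0.1265  0.0017] [256.6 342.5]
wrist look axle_mid 0.69 [ 0.5484 -0.01    0.093 ] [254.4 317.7]
wrist look axle_mid 0.47 [0.8198 0.037  0.0091] [443.6 290. ]
scene punch 0.71 [0.5036 0.0606 0.071 ] [268.7 153.6]
scene punch 0.65 [0.6145 0.103  0.0746] [273.4 183.8]
scene punch 0.59 [0.5116 0.1518 0.2239] [302.6 127.2]
scene punch_tip 0.77 [0.5059 0.0579 0.0054] [266.8 166.7]
scene punch_tip 0.69 [ 0.6061  0.1043 -0.0015] [273.1 195.6]
scene punch_tip 0.68 [0.5107 0.1466 0.1521] [297.9 143.9]
scene boss_mid 0.93 [ 0.5832 -0.1203  0.102 ] [204.6 153.8]
scene cradle 0.62 [ 0.5811 -0.1241 -0.0028] [207.2 173.6]
scene look boss_mid 0.73 [ 0.6001 -0.1034  0.0227] [210.5 174.9]
scene look axle_mid 0.57 [ 0.5927 -0.1032  0.0231] [211.3 173. ]
scene look axle_mid 0.22 [0.5137 0.1489 0.228 ] [301.6 126.4]
top punch 0.67 [0.5115 0.0608 0.0704] [253.2 238.5]
top punch 0.41 [0.607  0.1032 0.0737] [241.9 210.7]
top punch 0.28 [ 0.7154  0.2537 -0.0013] [202.9 181.6]
top punch_tip 0.59 [ 0.5847 -0.1237 -0.005 ] [304.6 220.1]
top boss_mid 0.73 [ 0.5823 -0.1185  0.0991] [305.9 219.2]
top cradle 0.8 [ 0.5812 -0.1244 -0.0019] [304.8 221. ]
top cradle 0.5 [ 0.583  -0.1182  0.0992] [305.8 219. ]
top look boss_mid 0.85 [ 0.5755 -0.108   0.0069] [300.5 222.3]
top look axle_mid 0.71 [ 0.5771 -0.1102  0.0071] [301.1 221.9]
```

View pics/w2.png

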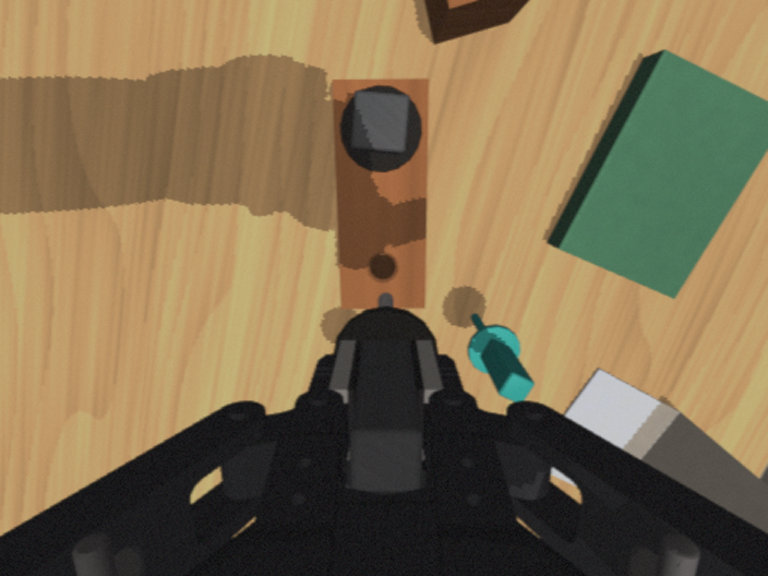

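Slim punch is up, held upright: tip at (386,300), empty stand hole at (383,267). I'll go over to the hub.

```bash
python3 - <<'E'
from h import *
p=read_camera("wrist"); s=read_state()
print(s["t"],s["position"],"tip",onz(p,386/1.5,301/1.5,.155),"hole",onz(p,383/1.5,267/1.5,.085))
p=read_camera("top"); print(onz(p,305.3,220,.1))
E
python3 -m handwheel '{"claw":[-1,-1,-1,-1,-1,-1,-1,-1,-1],"slide":[[0,0,0.02],[0.012,-0.0445,0],[0.012,-0.0445,0],[0.012,-0.0445,0],[0.012,-0.0445,0],[0.012,-0.0445,0],[0.012,-0.0445,0],[0,0,-0.02],[0,0,0]],"spin":[0,0,0,0,0,0,0,0,0]}'
python3 - <<'E'
from h import *
p=read_camera("wrist"); save(p,"w3.png",(156,90,356,290),4/1.35); np.save("w3.npy",p,allow_pickle=True)
s=read_state(); print(s["position"],s["force"],s["gripper_width"])
for l in ("punch","punch_tip","boss_mid","cradle","axle_mid"):
    for r in tip_of(p,l)[:2]: print(l,round(r["p"],2),np.round(r["position"],4),pix(p,r["position"]))
E
```

```text
5.6 [0.50977629 0.15096421 0.25033436] tip [0.5107 0.1484 0.155 ] hole [0.5083 0.1498 0.085 ]
[ 0.5795 -0.1164  0.1   ]
t: 6.55
position: [0.5809, -0.1173, 0.2475]
ee_rot: [-0.002, 0.615, 0.788, -0.001]
force: [-1.0, 0.6, -2.3]
gripper_width: 0.0168
finger_force: 59.0
[ 0.58099471 -0.11635661  0.24895008] [-0.75637385  0.26657502 -2.49880983] 0.017378126610609116
punch 0.63 [ 0.5833 -0.1231  0.2218] [258.6 243.4]
punch_tip 0.7 [ 0.5798 -0.1155  0.1471] [256.6 193.4]
boss_mid 0.85 [ 0.5799 -0.1211  0.1026] [255.6 185.9]
cradle 0.87 [ 0.584  -0.1258  0.0009] [258.5 170. ]
axle_mid 0.96 [ 0.5798 -0.1193  0.0804] [256.1 178.7]
```

View pics/w3.png

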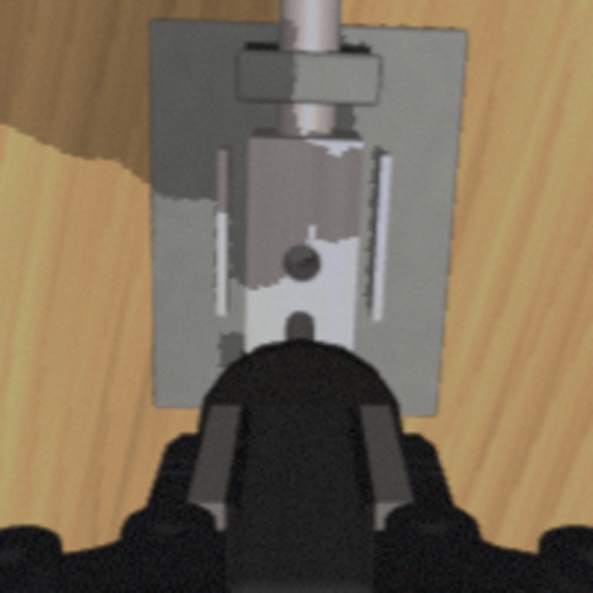

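```bash
python3 - <<'E'
from h import *
p=np.load("w3.npy",allow_pickle=True).item()
c=lambda u,v:(156+u*1.35/4,90+v*1.35/4)
h=onz(p,*c(302,262),.1); t=onz(p,*c(300,325),.1545); print(h,t,h-t)
E
python3 -m handwheel '{"claw":[-1,-1,-1,-1],"slide":[[0,0.003,-0.015],[0,0,-0.015],[0,0,-0.01],[0,0,0]],"spin":[0,0,0,0]}'
python3 - <<'E'
from h import *
p=read_camera("wrist"); save(p,"w4.png",(206,140,306,240),5.9); np.save("w4.npy",p,allow_pickle=True)
s=read_state(); print(s["t"],s["position"],s["force"])
E
```

```text
[ 0.5804 -0.114   0.1   ] [ 0.581  -0.1183  0.1545] [-0.0006  0.0043 -0.0545]
t: 7.25
position: [0.5812, -0.1124, 0.2093]
ee_rot: [-0.001, 0.614, 0.789, -0.0]
force: [-0.1, -0.6, -1.5]
gripper_width: 0.0175
finger_force: 59.0
7.3 [ 0.58148935 -0.1125817   0.21018613] [ 0.31707738  0.01110348 -2.03923667]
```

View pics/w4.png

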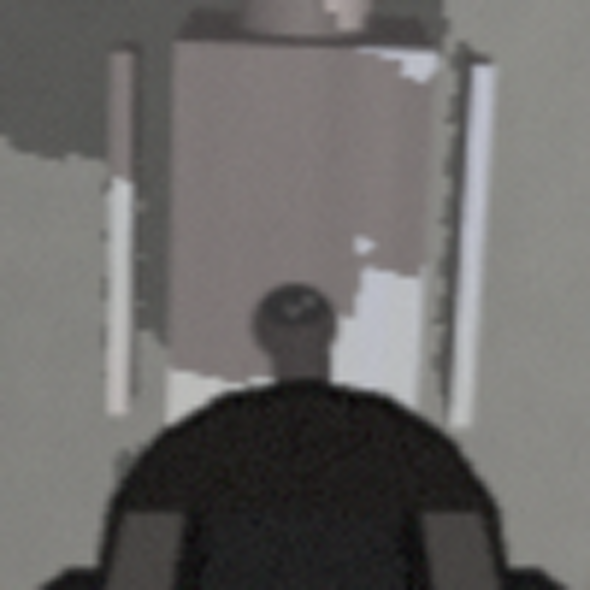

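Hole centre at about (295,325), blade centred on column 301 (about 1 mm to the right). The tip edge lies inside the hole's outline, so I'll read its row numerically.

Run:
```python
from h import *
p=np.load("w4.npy",allow_pickle=True).item()
print(p["image"][184:206,246:266].mean(2).astype(int))
for z in (.1145,.1155): print(pix(p,[0.5815,-.1135,z]))
c=lambda u,v:(206+u/5.9,140+v/5.9)
print(onz(p,*c(295,325),.1))
for v in (325,335,348): print(v,onz(p,*c(301.5,v),.115))
```

```text
[[123 119 121 119 120 121 121 120 124 120 121 122 120 119 120 117 118 117
  118 117]
 [120 120 120 119 120 120 119 120 121 120 121 121 120 119 118 118 118 117
  119 120]
 [121 120 120 119 118 119 121 120 122 119 119 121 120 120 119 117 118 119
  120 121]
 [120 119 120 119 119 118 119 117 115 114 115 116 118 118 118 117 118 118
  119 121]
 [122 120 119 121 117 116 105  92  77  72  71  78  91 102 114 116 116 119
  119 120]
 [120 120 121 119 112  93  72  60  55  54  53  58  61  73  97 110 117 117
  118 122]
 [119 121 119 113  94  66  55  53  54  53  53  70  76  66  68  92 111 118
  120 126]
 [120 119 116  99  70  54  54  53  62  61  61  71  77  64  52  72  98 115
  121 127]
 [122 120 109  88  64  54  50  54  68  76  76  62  56  53  53  59  90 112
  122 128]
 [118 118 102  77  63  56  53  53  58  70  63  52  53  49  57  62  82 130
  141 145]
 [122 118 101  73  64  61  56  53  52  54  55  52  54  57  61  68  83 144
  176 184]
 [119 116  97  74  62  66  63  63  62  60  63  65  64  64  65  65  82 145
  180 189]
 [120 118 102  78  64  63  65  68  66  67  66  72  68  69  64  66  89 149
  182 
[... 214 characters left out ...]
64  69  68  67  67  68  90 155 184
  188 189]
 [120 120 118 117 112  96  74  68  67  68  69  68  67  66  64  83 155 184
  189 188]
 [119 116 119 118 118 105  81  68  67  67  70  71  66  66  64  82 154 186
  189 187]
 [121 116 119 119 119 108  84  67  66  68  68  68  70  69  64  81 155 188
  187 188]
 [121 119 124 130 127 115  88  68  65  65  67  66  66  65  63  81 153 184
  188 189]
 [130 128 155 172 171 152 105  54  45  44  38  36  36  37  41  68 145 176
  178 184]
 [166 135 110 111  97  71  48  27  25  22  22  22  23  19  26  34  62  83
   91 124]]
[257.3 199.1]
[257.3 199.5]
[ 0.5807 -0.1147  0.1   ]
325 [ 0.5805 -0.1101  0.115 ]
335 [ 0.5808 -0.1115  0.115 ]
348 [ 0.5813 -0.1133  0.115 ]
```

```bash
python3 -m handwheel '{"claw":[-1,-1,-1,-1,-1,-1,-1,-1,-1],"slide":[[-0.0007,0.0003,-0.006],[0,0,-0.006],[0,0,-0.001],[0,0,-0.001],[0,0,-0.001],[0,0,-0.001],[0,0,-0.001],[0,0,-0.001],[0,0,0]],"spin":[0,0,0,0,0,0,0,0,0]}'
```

```text
t: 8.2
position: [0.581, -0.1127, 0.1921]
ee_rot: [-0.0, 0.614, 0.789, -0.0]
force: [-0.2, -0.2, -1.4]
gripper_width: 0.0172
finger_force: 59.0
```

```bash
python3 -m handwheel '{"claw":[-1,-1,-1,-1,-1],"slide":[[0,0,-0.001],[0,0,-0.001],[0,0,-0.001],[0,0,0],[0,0,0]],"spin":[0,0,0,0,0]}'
```

```text
t: 8.7
position: [0.5811, -0.1127, 0.1893]
ee_rot: [-0.0, 0.614, 0.789, -0.0]
force: [-0.5, 0.3, -2.1]
gripper_width: 0.0171
finger_force: 59.0
```

Run:
```python
from h import *
F=[]
for i in range(4):
    read_camera("top"); s=read_state(); F.append([*s["position"],*s["force"],*s["moment"]])
print(np.round(np.mean(F,0),4))
```

```text
[ 5.811e-01 -1.128e-01  1.893e-01  1.278e-01 -2.352e-01 -1.889e+00
 -4.500e-03  1.300e-03  8.700e-03]
```

```bash
python3 -m handwheel '{"claw":[-1,-1,-1,-1,-1,-1],"slide":[[0,0,-0.001],[0,0,-0.001],[0,0,-0.001],[0,0,-0.001],[0,0,-0.001],[0,0,-0.001]],"spin":[0,0,0,0,0,0]}'
```

```text
t: 9.5
position: [0.5811, -0.1127, 0.1832]
ee_rot: [-0.0, 0.614, 0.789, -0.0]
force: [0.2, -0.7, -2.9]
gripper_width: 0.0174
finger_force: 59.0
```

```bash
python3 -m handwheel '{"claw":[-1,-1,-1,-1,-1,-1],"slide":[[0,0,-0.001],[0,0,-0.001],[0,0,-0.001],[0,0,-0.001],[0,0,-0.001],[0,0,-0.001]],"spin":[0,0,0,0,0,0]}'
```

```text
t: 10.1
position: [0.5813, -0.1129, 0.1785]
ee_rot: [0.001, 0.614, 0.789, 0.0]
force: [-2.2, 0.4, 8.0]
gripper_width: 0.0175
finger_force: 60.3
```

```bash
python3 -m handwheel '{"claw":[-1,-1,-1,-1,-1,-1,-1,-1,-1,-1],"slide":[[0,0,-0.001],[0,0,-0.001],[0,0,-0.001],[0,0,-0.001],[0,0,-0.001],[0,0,-0.001],[0,0,-0.001],[0,0,-0.001],[0,0,-0.001],[0,0,-0.001]],"spin":[0,0,0,0,0,0,0,0,0,0]}'
```

```text
t: 11.1
position: [0.5813, -0.1128, 0.1691]
ee_rot: [0.001, 0.614, 0.789, 0.0]
force: [-2.9, 0.4, 9.6]
gripper_width: 0.0177
finger_force: 60.4
```

```bash
python3 -m handwheel '{"claw":[-1,-1,-1,-1,-1,-1,-1,-1,-1,-1],"slide":[[0,0,-0.001],[0,0,-0.001],[0,0,-0.001],[0,0,-0.001],[0,0,-0.001],[0,0,-0.001],[0,0,-0.001],[0,0,-0.001],[0,0,-0.001],[0,0,-0.001]],"spin":[0,0,0,0,0,0,0,0,0,0]}'
```

```text
t: 12.1
position: [0.5813, -0.1129, 0.159]
ee_rot: [0.001, 0.614, 0.789, 0.0]
force: [-2.4, -0.5, 9.3]
gripper_width: 0.0173
finger_force: 60.4
```

```bash
python3 -m handwheel '{"claw":[-1,-1,-1,-1,-1,-1,-1,-1],"slide":[[0,0,-0.001],[0,0,-0.001],[0,0,-0.001],[0,0,-0.001],[0,0,-0.001],[0,0,-0.001],[0,0,-0.001],[0,0,-0.001]],"spin":[0,0,0,0,0,0,0,0]}'
```

```text
t: 12.9
position: [0.5813, -0.1129, 0.151]
ee_rot: [0.001, 0.614, 0.789, 0.0]
force: [-3.7, 0.4, 9.2]
gripper_width: 0.0173
finger_force: 60.4
```

```bash
python3 -m handwheel '{"claw":[-1,-1,-1],"slide":[[0,0,-0.001],[0,0,-0.001],[0,0,-0.001]],"spin":[0,0,0]}'
```

```text
t: 13.2
position: [0.5813, -0.1129, 0.148]
ee_rot: [0.001, 0.614, 0.789, 0.0]
force: [-2.8, -0.0, 8.8]
gripper_width: 0.0174
finger_force: 60.4
```

```bash
python3 -m handwheel '{"claw":[-1,-1,-1],"slide":[[0,0,-0.001],[0,0,-0.001],[0,0,0]],"spin":[0,0,0]}'
```

```text
t: 13.5
position: [0.5813, -0.1129, 0.1463]
ee_rot: [0.001, 0.614, 0.789, 0.0]
force: [-3.8, 0.6, 11.1]
gripper_width: 0.0177
finger_force: 60.7
```

```bash
python3 -m handwheel '{"claw":[-1,-1,-1],"slide":[[0,0,-0.001],[0,0,-0.001],[0,0,0]],"spin":[0,0,0]}'
```

```text
t: 13.8
position: [0.5815, -0.113, 0.1453]
ee_rot: [0.002, 0.614, 0.789, 0.001]
force: [-4.8, 1.0, 16.6]
gripper_width: 0.0171
finger_force: 61.4
```

The force is climbing at the rubber's rate of 6 N/mm with no more pin travel, at a tip height of about 50 mm, so the pin is on its stop. I'll withdraw straight up and go back over the stand.

```bash
python3 -m handwheel '{"claw":[-1,-1,-1,-1,-1,-1,-1,-1,-1,-1,-1,-1,-1],"slide":[[0,0,0.008],[0,0,0.02],[0,0,0.03],[0,0,0.03],[0,0,0.04],[-0.0119,0.044,0],[-0.0119,0.044,0],[-0.0119,0.044,0],[-0.0119,0.044,0],[-0.0119,0.044,0],[-0.0119,0.044,0],[0,0,-0.02],[0,0,0]],"spin":[0,0,0,0,0,0,0,0,0,0,0,0,0]}'
python3 - <<'E'
from h import *
p=read_camera("wrist"); save(p,"w5.png",(156,130,356,290),3.7)
t=read_camera("top"); s=read_state(); print(s["t"],s["position"],s["ee_rot"],s["force"],s["gripper_width"])
for l in ("punch","punch_tip"):
    for r in tip_of(p,l)[:2]: print(l,round(r["p"],2),np.round(r["position"],4),pix(p,r["position"]))
E
```

```text
t: 15.1
position: [0.5083, 0.1524, 0.248]
ee_rot: [-0.001, 0.613, 0.79, -0.002]
force: [-1.2, -0.2, -1.7]
gripper_width: 0.0172
finger_force: 59.0
15.2 [0.50939161 0.15098275 0.25002617] [-3.20290811e-04  6.14235763e-01  7.89122248e-01 -6.34382360e-04] [-0.26293956  0.16151738 -2.12791206] 0.017724021349067868
punch 0.87 [0.6103 0.1019 0.0742] [334.3 239.9]
punch_tip 0.82 [0.5099 0.154  0.1507] [259.8 195.2]
punch_tip 0.56 [6.103e-01 1.105e-01 3.000e-04] [322.8 210.6]
```

View pics/w5.png

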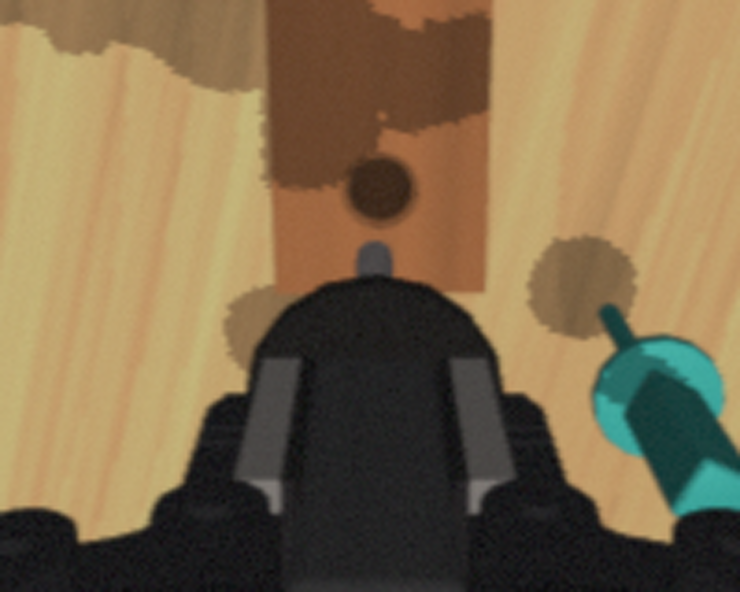

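The punch is still upright with its tip at (374,258), the same place relative to the gripper as before. The hole is at (380,190), within slack, so I'll lower it.

```bash
python3 -m handwheel '{"claw":[-1,-1,-1,-1,-1,-1,-1,-1,-1],"slide":[[0,0,-0.03],[0,0,-0.02],[0,0,-0.02],[0,0,-0.02],[0,0,-0.02],[0,0,-0.015],[0,0,-0.008],[0,0,-0.004],[0,0,0]],"spin":[0,0,0,0,0,0,0,0,0]}'
```

```text
t: 16.2
position: [0.51, 0.1509, 0.1135]
ee_rot: [0.0, 0.615, 0.789, 0.0]
force: [-0.0, -0.2, -2.6]
gripper_width: 0.0169
finger_force: 59.2
```

```bash
python3 -m handwheel '{"claw":[-1,-1,-1,-1],"slide":[[0,0,-0.001],[0,0,-0.001],[0,0,-0.001],[0,0,0]],"spin":[0,0,0,0]}'
```

```text
t: 16.6
position: [0.5102, 0.1514, 0.1116]
ee_rot: [0.001, 0.614, 0.789, 0.001]
force: [-2.1, -1.1, 5.0]
gripper_width: 0.0173
finger_force: 60.0
```

Seated: contact came at the same height as the grasp. I'll release and rise.

```bash
python3 -m handwheel '{"claw":[-0.5,0,0.5,1,1,1,1,1,1,1,1,1,1,1],"slide":[[0,0,0],[0,0,0],[0,0,0],[0,0,0],[0,0,0],[0,0,0],[0,0,0.01],[0,0,0.03],[0,0,0.03],[0,0,0.04],[0,0,0.04],[0,0,0],[0,0,0],[0,0,0]],"spin":[0,0,0,0,0,0,0,0,0,0,0,0,0,0]}'
python3 - <<'E'
from h import *
p=read_camera("wrist"); t=read_camera("scene")
save(p,"w6.png",(150,20,400,220),2)
cv2.imwrite("pics/f.png",np.vstack([cv2.resize(p["image"][20:220,150:400],(500,300)),cv2.resize(t["image"][120:220,170:370],(500,250),interpolation=cv2.INTER_CUBIC)])[:,:,::-1])
for n,q in (("w",p),("s",t)):
    for l in ("punch","fat_punch"):
        for r in tip_of(q,l)[:3]: print(n,l,round(r["p"],2),np.round(r["position"],4))
E
```

```text
t: 18.0
position: [0.5093, 0.1511, 0.2595]
ee_rot: [-0.0, 0.614, 0.789, -0.001]
force: [0.3, 0.5, 0.8]
gripper_width: 0.0853
finger_force: 0.0
w punch 0.96 [0.6066 0.1069 0.0704]
w punch 0.77 [0.5084 0.061  0.0614]
w punch 0.66 [0.5102 0.1456 0.0849]
w fat_punch 0.95 [0.4864 0.2368 0.09  ]
s punch 0.64 [0.5045 0.0574 0.0713]
s punch 0.6 [0.511  0.151  0.0867]
s punch 0.56 [0.6141 0.107  0.0762]
s fat_punch 0.72 [0.4885 0.2365 0.0843]
s fat_punch 0.33 [ 0.5819 -0.1211 -0.0043]
```

View pics/f.png

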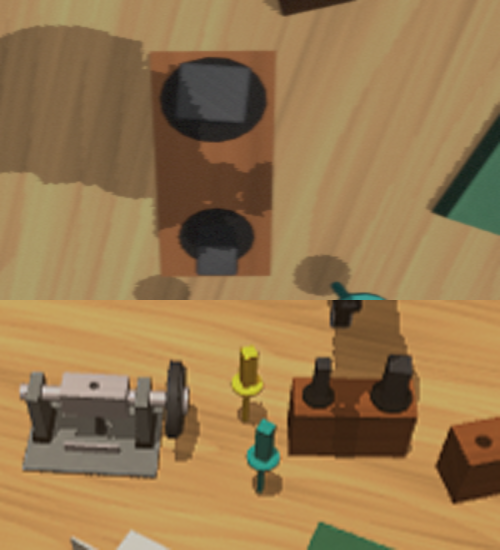

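The slim punch stands in its hole (217,237), and the pin now hangs under the hub at (97,425), on the plate. Nothing else has moved.

```bash
python3 -c "
from rig import *
print(sign_off())"
```

```text
the job is handed in; nothing more can be done
None
```

The pin was pressed down until the force showed it on its stop (about 19 N, under the 30 N limit), the slim punch is back in its own hole with the gripper clear, and I handed the job in at about 18 s; no verdict was returned.

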